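# Weigh a tray of motors on the sprung hook scale

## Robot

A 7-joint arm with a two-finger parallel gripper is mounted at the origin on the work surface. World frame = base frame: x ahead of the robot, y to its left, z up, the work surface at z = 0. Lengths are in mm, angles in degrees, forces in N, time in s.
With the tool pointing down it reaches from about 400 to 875 mm from the base axis. Payload 6.5 kg.
Tool frame: the origin (TCP) lies midway between the tips of the shut fingers; the grasp point (between the pads) lies 19 mm behind it (bot.grip_depth is the distance from the TCP to the grasp point, in mm); z points along the fingers, y is the line along which they close (so a half turn about z gives the same grasp; the last joint's range is limited). The gripper opens to 85 mm and grips with 20 to 120 N. Pads are 22 mm wide; open, the fingers measure 114 mm over their backs; the gripper's body (76 mm by 85 mm) begins 54 mm behind the grasp point. The pads swing forward as they close: fully open they stand 13 mm farther back than shut.
Start: joints at [-80.226, 30.733, -0.252, 88.115, 0.149, 61.152, -4.079], TCP at [152.482, 631.854, 204.69] pointing down, gripper open.
Joint ranges: [-154.64, 154.64], [-21.42, 123.67], [-72.66, 72.17], [13.99, 137.28], [-74.86, 254.86], [10.95, 109.41], [-158.01, 158.01]. Speed limits (degrees/s): [136.94, 136.94, 180, 180, 180, 180, 180].

## Interface

Orientations are given as a 3x3 rotation matrix whose columns are the frame's x, y, z axes.
In Python, from rig import sensors, imaging, bot gives the robot as it stands.
- The arm moves only by the tool drive_tool, never from a script. Its arguments are lists of equal length, an entry for each row: "travel": the shift along the tool's x, y, z in cm, a list of three; "angular": the turn, a rotation vector about the tool's x, y, z in rad, a list of three; "fingers": the finger opening in cm, from 0 to 8.54. In form: {"travel": [[tx, ty, tz], ...], "angular": [[ax, ay, az], ...], "fingers": [fingers, ...]}. A call has exactly 8 rows; each row is the pose to reach, as a shift and turn from the pose commanded when the call began, along the tool's axes at that moment; what a row does not reach only later rows make up. A row lasts 1/12 s, in which the tool goes at most 41.7 mm and 7.16 degrees, less where a joint would pass 70% of its speed; a pose out of reach is approached as far as the arm can. A call with a gripper value outside its range is refused whole. The fingers move at their own pace and stop on an object; the grip force is fixed at half the most. Time passes only in rows, so rows that repeat a pose let the fingers close, or fill a call up. It gives the time, the measured TCP pose, the force, the opening and the grip force at its end, in the units of the state.
- sensors.get_obs(): the state, without advancing time (a new reading comes with each control period).
- imaging.camera(name): name is "scene" or "top" or "wrist"; returns a dict with "image" (384x512x3 uint8, red, green, blue), "z_map" (384x512 float32, mm along the optical axis (not along the pixel's ray), 0 where there is no reading), "mtx" (3x3 intrinsics, pixels), "world_from_camera" (4x4, takes a point from camera to world coordinates). Camera axes: x right, y down, z forward; pixel columns grow to the right and rows downward; lengths in mm; the calibration is good to about 2 mm. A picture is of the moment at which its call begins.
- bot.job_done(): hands the job in; it is judged then, once.
The state is a dict: "time_s": time; "joint_pos": joint angles; "joint_velocities": joint speeds; "joint_torque": joint torques, N m; "tool_pos": TCP position; "eef_rot": TCP orientation; "force": force on the tool from outside, world axes, zero at the start; "ft_torque": the same for the moment, N m; "finger_gap": finger opening in mm; "grip_force": force on a finger pad.
Only numpy, scipy, OpenCV 4.12 (cv2) and the standard library are available. Lean on these libraries where they do the work, as an engineer would, in place of code of your own. Each camera call takes 0.05 s, during which the arm holds its last target. There are 200 camera calls.

## Task

Weigh the tray of motors: take it by the black grip on its handle and, keeping it level, hang its handle bar in the hook of the bench scale. Ease its weight gently onto the scale with your hand still on it, and let go only when the scale carries all of it, so that the pointer neither jumps nor bounces and is never pushed to the bottom; leave the tray hanging free and still on the hook, and leave everything else on the bench as it is.

Things in the scene. Friction and masses are not known exactly. Their poses are not given: they have to be found in the camera images.
- tray: aluminium tray 90 (x) x 120 (y) x 35 mm tall, small motors fixed in it (to 35 mm). Rigid bail: flat legs at y = +-60 mm rise to a round bar along y. Origin: centre of the underside, z up; a half turn about z looks the same. Weight differs each time, 0.15 to 0.96 kg, not known beforehand
- tray_bar (a point): middle of the bail's round steel bar, on its axis, 125 mm above the tray's underside; the bar is 8 mm thick and 120 mm long along y; axes as the tray's
- tray_grip (a point): centre of the black grip on top of the bail, 46 mm above the bar's axis: 18 (x) x 26 (y) x 48 mm tall, so it spans 147 to 195 mm above the tray's underside; between it and the bar is a neck 7 (x) x 12 (y) mm, 22 mm high; axes as the tray's
- seat (a point): the scale's steel hook: a vee open upward at the end of a level arm 14 mm wide. This point: where the bar's axis lies once seated, 250 mm above the bench unloaded. x level, along the arm to the column; the seated bar lies along y; z up. Vee faces slope 60 degrees, 26 mm apart at the top; cheek tips 15 mm above it, arm's underside 26 mm below. Sinks straight down with the collar
- collar (a joint): pointer: how far the sprung collar with its arm and hook has sunk, m. 0 unloaded, at the upper stop; lower stop at 0.10. The spring takes 110 N per m of sinking (5 N sinks it 45 mm), lightly damped: a load let go more than about half a newton out of balance makes it jump
- stand: fixed foot and column of the scale. Origin on the bench straight below the hook's seat, x to the column, at x = 150 mm, 34 mm square, 284 mm tall; foot 130 x 100 x 14 mm; collar 56 mm wide. The arm runs from collar to hook, so it passes under the bar, between the bail's legs, above the tray: bring the bar over the hook's tip from the stand's -x side, then down
- reel: steel wire reel, 48 mm across, 36 mm tall, standing on the bench; origin centre of underside; leave alone
- dish: small open aluminium dish, 90 mm across, 28 mm tall; origin centre of underside; leave alone
- screwdriver: screwdriver lying on the bench, 170 mm long along its x, black handle to its -x; leave alone
- flux: amber glass bottle, 40 mm across, 75 mm tall; origin centre of underside; leave alone
- testbox: flat aluminium test box 100 x 75 x 30 mm with two small posts on top; origin centre of underside; leave alone
- meter: orange hand meter lying on its back, 160 x 85 x 35 mm (long side along its x); origin centre of underside; leave alone
There are look-alikes about, which are no part of the job. Leave any pink or purple look-alike of the tray alone.

How it is judged:
By the outcome, as a careful person would: the job done as asked, in the order asked, and still so for the second after the job is handed in, with the robot touching nothing.
It also fails if it takes over 72 s, if anything falls off the work surface, if the arm or the gripper's body presses on something with over 40 N, if the wrist force passes 120 N, or if a joint passes its speed limit or range.

## Working session

There is one attempt and no reset: what is moved stays moved. The work goes in short steps, Python scripts to look and compute and a tool call to move; the robot and the scene stay as the last step left them, time stands still between calls to the robot, and variables do not carry over. Pictures are saved under pics/ and viewed, at most 10 in all, crops included, and the job is handed in when it is done.

Besides the shell and the picture viewer there is one more tool, called after "Emit:" as name(argument=value, ...), one argument or row to a line, values as JSON. drive_tool: Moves the arm, as the interface text tells. Its arguments: {"type":"object","properties":{"travel":{"type":"array","items":{"type":"array","items":{"type":"number"}}},"angular":{"type":"array","items":{"type":"array","items":{"type":"number"}}},"fingers":{"type":"array","items":{"type":"number"}}},"required":["travel","angular","fingers"]}

```bash
mkdir -p pics; ls; cat > h.py <<'E'
import numpy as np, cv2
from rig import sensors, imaging, bot
def pts(c):
    z=c["z_map"]; K=c["mtx"]; v,u=np.mgrid[:z.shape[0],:z.shape[1]]
    P=np.stack([(u-K[0,2])/K[0,0]*z,(v-K[1,2])/K[1,1]*z,z],-1)
    T=c["world_from_camera"]; W=P@T[:3,:3].T+T[:3,3]; W[z<=0]=np.nan; return W
E
python3 - <<'E'
from h import *
a=imaging.camera("scene");b=imaging.camera("top")
np.savez("/tmp/c.npz",a=pts(a),b=pts(b),ai=a["image"],bi=b["image"])
cv2.imwrite("pics/s.png",a["image"][:,:,::-1]);cv2.imwrite("pics/t.png",b["image"][:,:,::-1])
o=sensors.get_obs();print({k:np.round(v,3) for k,v in o.items()})
print(a["world_from_camera"].round(2),b["world_from_camera"].round(2))
E
```

```text
pics
{'time_s': np.float64(0.1), 'joint_pos': array([-80.228,  30.774,  -0.252,  88.165,   0.149,  61.149,  -4.08 ]), 'joint_velocities': array([-0.019, -0.043,  0.036, -0.138,  0.022, -0.007, -0.015]), 'joint_torque': array([ 2.0000e-03, -5.8457e+01,  1.0520e+00, -2.5978e+01,  1.3000e-02,
        5.0000e-03, -0.0000e+00]), 'tool_pos': array([152.36 , 631.285, 203.891]), 'eef_rot': array([[-0.972,  0.235, -0.   ],
       [ 0.235,  0.972, -0.002],
       [-0.   , -0.002, -1.   ]]), 'force': array([ 0.022, -0.445, -0.636]), 'ft_torque': array([-0.016, -0.061, -0.016]), 'grip_force': np.float64(0.0), 'finger_gap': np.float64(85.142)}
[[-1.10000e-01  7.50000e-01 -6.50000e-01  1.33115e+03]
 [ 9.90000e-01  9.00000e-02 -6.00000e-02  7.80600e+01]
 [ 1.00000e-02 -6.50000e-01 -7.60000e-01  1.07036e+03]
 [ 0.00000e+00  0.00000e+00  0.00000e+00  1.00000e+00]] [[ 0.00000e+00 -9.90000e-01  1.50000e-01  3.28060e+02]
 [-1.00000e+00 -1.00000e-02 -1.00000e-02 -9.40000e-01]
 [ 1.00000e-02 -1.50000e-01 -9.90000e-01  1.60738e+03]
 [ 0.00000e+00  0.00000e+00  0.00000e+00  1.00000e+00]]
```

View pics/s.png

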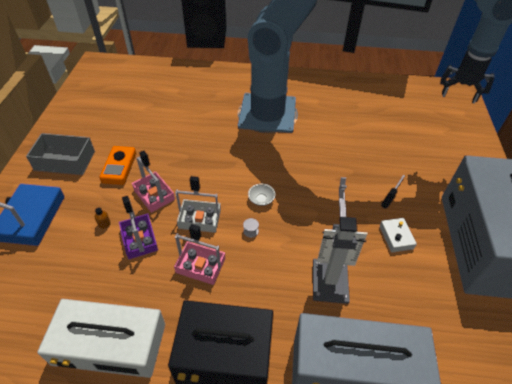

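View pics/t.png

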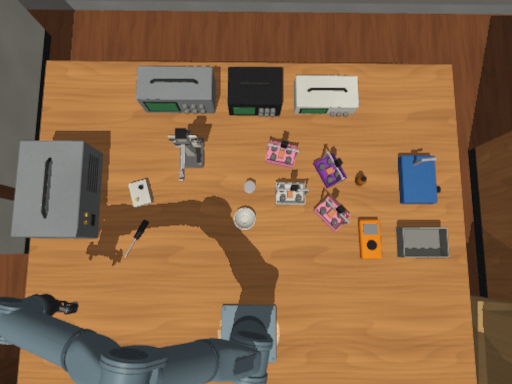

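The silver tray is at scene (198,215) / top (291,193), with its bail roughly along world y. The scale's column is at top (183,135) with its arm running down to the hook at (182,178). Reel is at top (250,187) and dish at (245,218).

```bash
python3 - <<'E'
from h import *
d=np.load("/tmp/c.npz")
for n,box in (("b",(265,315,165,215)),("a",(170,225,172,240))):
    P=d[n];I=d[n+"i"].astype(int)
    u0,u1,v0,v1=box
    p=P[v0:v1,u0:u1].reshape(-1,3);c=I[v0:v1,u0:u1].reshape(-1,3)
    gray=(c.max(1)-c.min(1)<30)
    for lo,hi,nm in((20,60,"tray"),(100,140,"bar"),(145,200,"grip")):
        m=(p[:,2]>lo)&(p[:,2]<hi)
        if nm=="tray": m&=gray
        q=p[m]
        if len(q)<4: print(n,nm,len(q));continue
        r=cv2.minAreaRect(q[:,:2].astype(np.float32))
        print(n,nm,len(q),q.mean(0).round(1),q.min(0).round(),q.max(0).round(),r)
# stand
for n,box in (("b",(150,225,115,190)),("a",(300,375,170,310))):
    u0,u1,v0,v1=box
    p=d[n][v0:v1,u0:u1].reshape(-1,3)
    for lo,hi in((8,18),(215,247),(247,300),(255,275),(276,300)):
        q=p[(p[:,2]>lo)&(p[:,2]<hi)]
        if len(q)>3: print(n,lo,hi,len(q),q.mean(0).round(1),q.min(0).round(),q.max(0).round(),cv2.minAreaRect(q[:,:2].astype(np.float32)))
for n,box in (("b",(265,315,165,215)),("a",(170,225,172,240)),("b",(150,225,115,190)),("a",(300,375,170,310))):
    pass
t=cv2.resize(d["bi"][110:240,140:360],None,fx=3.6,fy=3.6,interpolation=cv2.INTER_CUBIC)
s=cv2.resize(d["ai"][165:305,160:380],None,fx=3.6,fy=3.6,interpolation=cv2.INTER_CUBIC)
cv2.imwrite("pics/t2.png",t[:,:,::-1]);cv2.imwrite("pics/s2.png",s[:,:,::-1])
E
```

```text
b tray 149 [ 557.2 -165.9   30.3] [ 513. -227.   20.] [ 603. -108.   55.] ((557.3856201171875, -167.72921752929688), (118.72855377197266, 89.56531524658203), 89.21772003173828)
b bar 57 [ 558.2 -167.4  126.9] [ 551. -232.  104.] [ 565. -107.  136.] ((556.6436157226562, -169.0810546875), (125.00727081298828, 13.30086898803711), 88.59591674804688)
b grip 50 [ 555.7 -167.5  186.2] [ 549. -181.  146.] [ 566. -155.  198.] ((557.5379028320312, -167.7568359375), (17.202388763427734, 25.76582145690918), 0.5543195009231567)
a tray 482 [ 565.2 -167.    29.3] [ 512. -227.   20.] [ 608. -103.   59.] ((559.5658569335938, -164.9617156982422), (123.18975067138672, 94.79439544677734), 88.400390625)
a bar 204 [ 609.1 -167.5  126. ] [ 551. -228.  102.] [ 728. -103.  140.] ((640.5184326171875, -163.578857421875), (176.76052856445312, 125.08078002929688), 1.4666296243667603)
a grip 305 [ 653.3 -145.3  179. ] [ 550. -180.  146.] [ 738. -116.  199.] ((643.4722900390625, -147.464599609375), (195.74960327148438, 28.894887924194336), 11.483199119567871)
b 8 18 368 [720.  238.9  12.4] [581. 108.   8.] [891. 4
[... 933 characters left out ...]
, 74.47345733642578)
a 215 247 646 [715.2 244.4 234.4] [579. 195. 215.] [763. 300. 247.] ((679.2182006835938, 227.50999450683594), (183.03086853027344, 101.04451751708984), 18.07100486755371)
a 247 300 472 [719.3 245.6 271.3] [569. 198. 247.] [761. 298. 288.] ((668.9070434570312, 228.73880004882812), (182.960205078125, 97.60868072509766), 16.244338989257812)
a 255 275 107 [693.3 245.1 263.1] [569. 230. 255.] [753. 263. 274.] ((661.393798828125, 241.12982177734375), (183.97402954101562, 32.25581741333008), 3.8564929962158203)
a 276 300 249 [737.  246.5 284.1] [715. 227. 276.] [756. 267. 288.] ((735.4915771484375, 247.1597900390625), (40.758522033691406, 39.98997497558594), 0.8170710206031799)
```

View pics/t2.png

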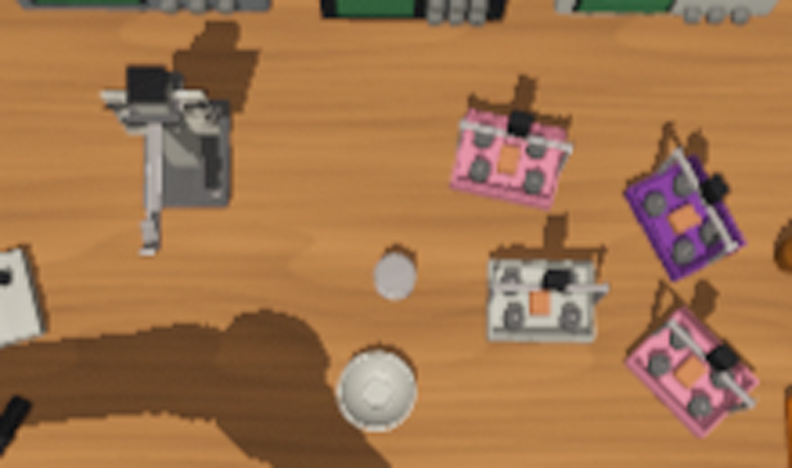

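View pics/s2.png

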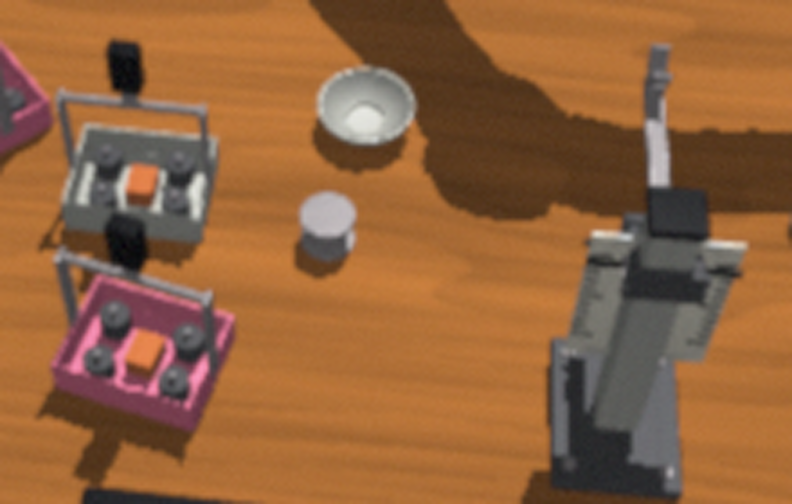

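The tray is square to the world axes (yaw about -1°). The scale arm runs nearly along world +x, from the hook tip at crop (150,245) to the collar at (150,120). I'll fit the arm line and cheek positions.

```bash
python3 - <<'E'
from h import *
d=np.load("/tmp/c.npz")
for n,box in (("b",(150,225,115,190)),("a",(300,375,170,310))):
    u0,u1,v0,v1=box
    p=d[n][v0:v1,u0:u1].reshape(-1,3)
    q=p[(p[:,2]>215)&(p[:,2]<275)&(p[:,0]<695)]
    f=np.polyfit(q[:,0],q[:,1],1);print(n,len(q),np.degrees(np.arctan(f[0])),np.polyval(f,585),np.polyval(f,735))
    h=q[q[:,0]<620];print(h[np.argsort(h[:,0])].round(0).tolist())
    k=p[(p[:,2]>276)&(p[:,2]<300)];print(cv2.minAreaRect(k[:,:2].astype(np.float32)))
    w=p[(p[:,2]>8)&(p[:,2]<18)&(p[:,0]>655)&(p[:,1]<300)&(p[:,1]>185)];print(cv2.minAreaRect(w[:,:2].astype(np.float32)))
E
```

```text
b 142 1.8957840188360573 241.54853106885585 246.5134940271475
[[569.0, 248.0, 265.0], [569.0, 245.0, 262.0], [570.0, 238.0, 262.0], [571.0, 243.0, 255.0], [573.0, 245.0, 260.0], [574.0, 242.0, 260.0], [574.0, 239.0, 258.0], [574.0, 249.0, 257.0], [575.0, 236.0, 253.0], [578.0, 236.0, 256.0], [579.0, 243.0, 252.0], [579.0, 236.0, 232.0], [579.0, 247.0, 251.0], [579.0, 240.0, 250.0], [581.0, 235.0, 237.0], [584.0, 242.0, 243.0], [585.0, 246.0, 238.0], [586.0, 236.0, 234.0], [586.0, 240.0, 234.0], [587.0, 241.0, 248.0], [587.0, 248.0, 246.0], [587.0, 245.0, 246.0], [587.0, 238.0, 245.0], [589.0, 247.0, 254.0], [589.0, 236.0, 234.0], [589.0, 240.0, 252.0], [590.0, 244.0, 250.0], [590.0, 237.0, 248.0], [592.0, 236.0, 256.0], [592.0, 243.0, 256.0], [592.0, 240.0, 255.0], [593.0, 247.0, 254.0], [593.0, 237.0, 232.0], [594.0, 238.0, 264.0], [595.0, 246.0, 261.0], [595.0, 243.0, 259.0], [595.0, 250.0, 258.0], [596.0, 236.0, 235.0], [596.0, 237.0, 253.0], [598.0, 245.0, 264.0], [598.0, 242.0, 263.0], [598.0, 239.0, 262.0], [598.0, 249.0, 262.0], [601.0, 237.0, 229.0], [604.0, 237.0, 234.0], [6
[... 3211 characters left out ...]
.0, 231.0], [606.0, 240.0, 232.0], [607.0, 247.0, 234.0], [609.0, 245.0, 232.0], [609.0, 242.0, 232.0], [610.0, 240.0, 232.0], [610.0, 250.0, 234.0], [610.0, 238.0, 228.0], [611.0, 247.0, 235.0], [611.0, 248.0, 231.0], [611.0, 250.0, 231.0], [612.0, 240.0, 231.0], [612.0, 238.0, 227.0], [613.0, 245.0, 232.0], [614.0, 242.0, 234.0], [614.0, 250.0, 231.0], [616.0, 247.0, 233.0], [617.0, 240.0, 232.0], [617.0, 245.0, 233.0], [617.0, 245.0, 230.0], [618.0, 242.0, 235.0], [619.0, 240.0, 231.0]]
((735.4915771484375, 247.1597900390625), (40.758522033691406, 39.98997497558594), 0.8170710206031799)
((735.2625732421875, 247.74624633789062), (131.53050231933594, 100.51728057861328), 1.0355147123336792)
```

Emit:
drive_tool(
  travel=[
    [-3.4,-1.8,-1.2],
    [-6.7,-3.6,-2.4],
    [-10.1,-5.4,-3.6],
    [-13.5,-7.2,-4.8],
    [-16.8,-9.0,-6.0],
    [-20.2,-10.7,-7.2],
    [-23.5,-12.5,-8.4],
    [-26.9,-14.3,-9.6],
  ],
  angular=[
    [0,0,-0.03],
    [0,0,-0.06],
    [0,0,-0.09],
    [0,0,-0.12],
    [0,0,-0.15],
    [0,0,-0.18],
    [0,0,-0.2],
    [0,0,-0.22],
  ],
  fingers=[8.5,8.5,8.5,8.5,8.5,8.5,8.5,8.5],
)

```text
time_s: 0.77
tool_pos: [381.3, 428.1, 301.0]
eef_rot: [[-1.0, 0.016, -0.0], [0.016, 1.0, -0.0], [0.0, -0.0, -1.0]]
force: [0.4, 0.8, 1.0]
finger_gap: 85.2
grip_force: 0.0
```

Emit:
drive_tool(
  travel=[
    [-1.5,-3.8,0],
    [-3.0,-7.7,0],
    [-4.5,-11.5,0],
    [-6,-15.4,0],
    [-7.4,-19.2,0],
    [-8.9,-23,0],
    [-10.4,-26.8,0],
    [-11.9,-30.7,0],
  ],
  angular=[
    [0,0,0],
    [0,0,0],
    [0,0,0],
    [0,0,0],
    [0,0,0],
    [0,0,0],
    [0,0,0],
    [0,0,0],
  ],
  fingers=[8.5,8.5,8.5,8.5,8.5,8.5,8.5,8.5],
)

```text
time_s: 1.43
tool_pos: [494.2, 119.0, 300.6]
eef_rot: [[-1.0, 0.016, -0.0], [0.016, 1.0, 0.0], [0.0, 0.0, -1.0]]
force: [0.1, 0.2, -1.1]
finger_gap: 84.9
grip_force: 0.0
```

Emit:
drive_tool(
  travel=[
    [-0.8,-3.6,0],
    [-1.5,-7.2,0.4],
    [-2.3,-10.8,0.8],
    [-3.1,-14.4,1.2],
    [-3.9,-18,1.6],
    [-4.6,-21.6,2],
    [-5.4,-25.2,2.4],
    [-6,-28.7,2.8],
  ],
  angular=[
    [0,0,0],
    [0,0,0],
    [0,0,0],
    [0,0,0],
    [0,0,0],
    [0,0,0],
    [0,0,0],
    [0,0,0],
  ],
  fingers=[8.5,8.5,8.5,8.5,8.5,8.5,8.5,8.5],
)

```text
time_s: 2.1
tool_pos: [549.4, -168.9, 272.3]
eef_rot: [[-1.0, 0.017, -0.0], [0.017, 1.0, 0.0], [0.0, 0.0, -1.0]]
force: [0.4, 0.1, 0.0]
finger_gap: 84.8
grip_force: 0.0
```

```bash
python3 - <<'E'
from h import *
print(sensors.get_obs()["tool_pos"])
c=imaging.camera("wrist");P=pts(c)
cv2.imwrite("pics/w1.png",c["image"][:,:,::-1])
p=P.reshape(-1,3);print(c["world_from_camera"].round(2))
near=(abs(p[:,0]-557)<80)&(abs(p[:,1]+168)<80)
for lo,hi in((25,60),(112,140),(150,200),(188,200)):
    q=p[near&(p[:,2]>lo)&(p[:,2]<hi)]
    if len(q)>3: print(lo,len(q),q.min(0).round(1),q.max(0).round(1),cv2.minAreaRect(q[:,:2].astype(np.float32)))
E
```

```text
[ 549.38462903 -168.86994129  272.2616395 ]
[[ 2.0000e-02  9.5000e-01  3.0000e-01  4.7304e+02]
 [ 1.0000e+00 -2.0000e-02 -1.0000e-02 -1.6793e+02]
 [-0.0000e+00  3.0000e-01 -9.5000e-01  4.3992e+02]
 [ 0.0000e+00  0.0000e+00  0.0000e+00  1.0000e+00]]
25 1113 [ 513.7 -230.7   25. ] [ 604.2 -108.3   59.9] ((558.96533203125, -169.56723022460938), (122.46434020996094, 89.73173522949219), 89.46402740478516)
112 668 [ 551.6 -232.4  112.5] [ 565.8 -106.8  129.5] ((558.7588500976562, -169.61651611328125), (125.61885070800781, 13.219782829284668), 89.45875549316406)
150 744 [ 549.6 -182.2  150.5] [ 568.3 -156.4  195.4] ((558.7196655273438, -169.61276245117188), (25.723064422607422, 18.43337059020996), 87.09114837646484)
188 499 [ 549.6 -182.2  188.1] [ 568.3 -157.   195.4] ((558.828369140625, -169.47169494628906), (25.148395538330078, 18.525609970092773), 88.30561828613281)
```

View pics/w1.png

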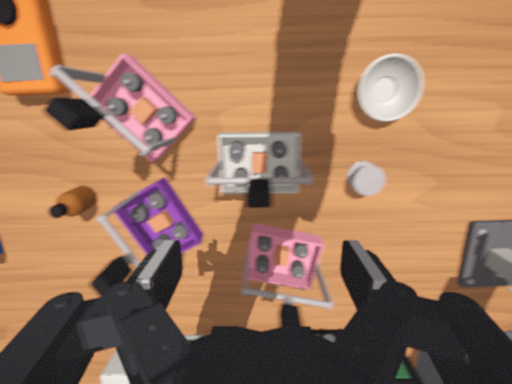

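The silver tray sits in the middle, black grip at (259,192), clear of its neighbours. Measured at (558.8, -169.6), yaw about -0.5°. Descending to the grip.

Emit:
drive_tool(
  travel=[
    [-0.5,0,1.0],
    [-0.94,-0.09,3],
    [-0.94,-0.09,5],
    [-0.94,-0.09,7],
    [-0.94,-0.09,9],
    [-0.94,-0.09,10.5],
    [-0.94,-0.09,11.5],
    [-0.94,-0.09,11.9],
  ],
  angular=[
    [0,0,0],
    [0,0,0],
    [0,0,-0.008],
    [0,0,-0.008],
    [0,0,-0.008],
    [0,0,-0.008],
    [0,0,-0.008],
    [0,0,-0.008],
  ],
  fingers=[8.5,8.5,8,7,6,6,6,6],
)

```text
time_s: 2.82
tool_pos: [557.8, -166.7, 151.7]
eef_rot: [[-1.0, 0.007, -0.003], [0.007, 1.0, 0.001], [0.003, 0.001, -1.0]]
force: [0.1, -0.4, -0.5]
finger_gap: 59.8
grip_force: 0.0
```

Emit:
drive_tool(
  travel=[
    [0,0,0],
    [0,0,0],
    [0,0,0],
    [0,0,0],
    [0,0,0],
    [0,0,0],
    [0,0,0],
    [0,0,0],
  ],
  angular=[
    [0,0,0],
    [0,0,0],
    [0,0,0],
    [0,0,0],
    [0,0,0],
    [0,0,0],
    [0,0,0],
    [0,0,0],
  ],
  fingers=[5,4,3.4,3,2.6,2,1.5,1.5],
)

```text
time_s: 3.48
tool_pos: [559.4, -168.4, 154.8]
eef_rot: [[-1.0, 0.009, 0.002], [0.009, 1.0, -0.0], [-0.002, -0.0, -1.0]]
force: [-1.4, 1.0, 5.5]
finger_gap: 24.6
grip_force: 59.8
```

Emit:
drive_tool(
  travel=[
    [0,0,0],
    [0,0,0],
    [0,0,-0.1],
    [0,0,-0.3],
    [0,0,-0.6],
    [0,0,-1.0],
    [0,0,-1.5],
    [0,0,-2.0],
  ],
  angular=[
    [0,0,0],
    [0,0,0],
    [0,0,0],
    [0,0,0],
    [0,0,0],
    [0,0,0],
    [0,0,0],
    [0,0,0],
  ],
  fingers=[1.5,1.5,1.5,1.5,1.5,1.5,1.5,1.5],
)

```text
time_s: 4.15
tool_pos: [558.6, -168.0, 174.0]
eef_rot: [[-1.0, 0.009, -0.0], [0.009, 1.0, 0.0], [0.0, 0.0, -1.0]]
force: [0.4, -0.3, -4.2]
finger_gap: 24.3
grip_force: 59.2
```

Emit:
drive_tool(
  travel=[
    [0,0,-0.5],
    [0,0,-1],
    [0,0,-1.5],
    [0,0,-2.0],
    [0,0,-2],
    [0,0,-2],
    [0,0,-2],
    [0,0,-2.0],
  ],
  angular=[
    [0,0,0],
    [0,0,0],
    [0,0,0],
    [0,0,0],
    [0,0,0],
    [0,0,0],
    [0,0,0],
    [0,0,0],
  ],
  fingers=[1.5,1.5,1.5,1.5,1.5,1.5,1.5,1.5],
)

```text
time_s: 4.82
tool_pos: [558.5, -168.0, 193.3]
eef_rot: [[-1.0, 0.009, -0.001], [0.009, 1.0, 0.0], [0.001, 0.0, -1.0]]
force: [-0.7, -0.2, -5.8]
finger_gap: 24.4
grip_force: 59.2
```

```bash
python3 - <<'E'
from h import *
c=imaging.camera("wrist");o=sensors.get_obs()
cv2.imwrite("pics/w2.png",c["image"][:,:,::-1])
print({k:np.round(o[k],3) for k in("time_s","tool_pos","eef_rot","force","ft_torque","finger_gap","grip_force","joint_pos")})
t=o["tool_pos"]
p=pts(c).reshape(-1,3)-t*[1,1,0]
near=(abs(p[:,0])<75)&(abs(p[:,1])<75)
for lo,hi in((60,110),(150,200)):
    q=p[near&(p[:,2]>lo)&(p[:,2]<hi)]
    if len(q)>3: print(lo,len(q),q.min(0).round(1),q.max(0).round(1),cv2.minAreaRect(q[:,:2].astype(np.float32)))
E
```

```text
{'time_s': np.float64(4.867), 'tool_pos': array([ 558.529, -167.996,  193.337]), 'eef_rot': array([[-1.   ,  0.009, -0.001],
       [ 0.009,  1.   ,  0.   ],
       [ 0.001,  0.   , -1.   ]]), 'force': array([ 0.015,  0.391, -5.475]), 'ft_torque': array([0.031, 0.019, 0.025]), 'finger_gap': np.float64(24.279), 'grip_force': np.float64(59.19), 'joint_pos': array([ -3.725,  25.937,  21.44 , 100.219, -11.12 ,  55.97 , 111.511])}
60 3367 [-45.9 -62.5  60. ] [ 44.6  60.8 109.7] ((-0.6471061706542969, -0.9243354797363281), (123.25955200195312, 89.63774108886719), 89.4913330078125)
150 1942 [ -9.7 -64.3 150.1] [  6.8  62.5 200. ] ((-1.8291435241699219, -0.8916435241699219), (126.80126953125, 15.785408973693848), 89.36087036132812)
```

View pics/w2.png

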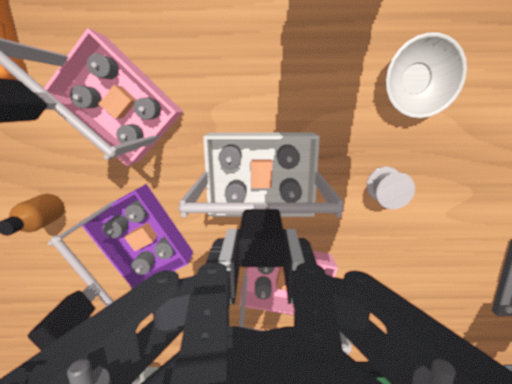

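Tray is gripped and level, clear of the bench, weighing about 5.6 N. Lifting and carrying it to the -x side of the hook.

Emit:
drive_tool(
  travel=[
    [0.1,0.1,-1],
    [0.5,0.5,-2.5],
    [1,1.2,-4.5],
    [2,2.2,-6.5],
    [3,3.5,-8.5],
    [4,5,-10.3],
    [5,6.8,-11.8],
    [6,8.8,-12.6],
  ],
  angular=[
    [0,0,0],
    [0,0,0],
    [0,0,0],
    [0,0,0],
    [0,0,0],
    [0,0,-0.005],
    [0,0,-0.01],
    [0,0,-0.015],
  ],
  fingers=[1.5,1.5,1.5,1.5,1.5,1.5,1.5,1.5],
)

```text
time_s: 5.53
tool_pos: [499.7, -80.0, 322.4]
eef_rot: [[-1.0, -0.005, 0.003], [-0.005, 1.0, -0.0], [-0.003, -0.0, -1.0]]
force: [1.2, 0.3, -5.4]
finger_gap: 24.6
grip_force: 59.8
```

Emit:
drive_tool(
  travel=[
    [0.9,2.2,-0.4],
    [1.6,4.6,-0.4],
    [2.2,7,-0.4],
    [2.6,9.5,-0.4],
    [2.8,12,-0.4],
    [2.8,14.5,-0.4],
    [2.8,17,-0.4],
    [2.8,19.5,-0.4],
  ],
  angular=[
    [0,0,0],
    [0,0,0],
    [0,0,0],
    [0,0,0],
    [0,0,-0.005],
    [0,0,-0.01],
    [0,0,-0.01],
    [0,0,-0.01],
  ],
  fingers=[1.5,1.5,1.5,1.5,1.5,1.5,1.5,1.5],
)

```text
time_s: 6.2
tool_pos: [470.1, 116.1, 324.5]
eef_rot: [[-1.0, -0.016, 0.001], [-0.016, 1.0, 0.0], [-0.001, 0.0, -1.0]]
force: [0.9, -0.4, -5.7]
finger_gap: 24.7
grip_force: 59.8
```

Emit:
drive_tool(
  travel=[
    [0,2.4,0],
    [0,4.7,0],
    [0,6.8,0],
    [0,8.7,0],
    [0,10.3,0],
    [0,11.6,0],
    [0,12.4,0],
    [0,12.8,0],
  ],
  angular=[
    [0,0,0],
    [0,0,0],
    [0,0,0],
    [0,0,0],
    [0,0,0],
    [0,0,0],
    [0,0,0],
    [0,0,0],
  ],
  fingers=[1.5,1.5,1.5,1.5,1.5,1.5,1.5,1.5],
)

```text
time_s: 6.87
tool_pos: [468.1, 244.2, 323.9]
eef_rot: [[-1.0, -0.017, 0.0], [-0.017, 1.0, 0.0], [-0.0, 0.0, -1.0]]
force: [-0.0, -0.2, -5.7]
finger_gap: 24.5
grip_force: 59.8
```

```bash
python3 - <<'E'
from h import *
o=sensors.get_obs()
print({k:np.round(o[k],3) for k in("time_s","tool_pos","eef_rot","force","ft_torque","finger_gap","grip_force")})
t=o["tool_pos"]
for n in("wrist","scene","top"):
    c=imaging.camera(n)
    if n!="top":cv2.imwrite(f"pics/{n}3.png",c["image"][:,:,::-1])
    p=pts(c).reshape(-1,3)
    near=(abs(p[:,0]-t[0])<60)&(abs(p[:,1]-t[1])<75)
    q=p[near&(p[:,2]>t[2]-45)&(p[:,2]<t[2]-15)&(abs(p[:,1]-t[1])>25)]
    print(n,"bar",len(q),np.median(q,0).round(1),np.percentile(q,[3,97],axis=0).round(1),np.polyfit(q[:,1],q[:,0],1)[0]*57.3)
    q=p[near&(p[:,2]>t[2]-128)&(p[:,2]<t[2]-105)]
    print(n,"tray",len(q),np.percentile(q,[1,99],axis=0).round(1))
    q=p[(p[:,0]>560)&(p[:,0]<610)&(abs(p[:,1]-245)<12)&(p[:,2]>225)&(p[:,2]<275)]
    if len(q)>9: print(n,"hook",len(q),np.percentile(q,[2,98],axis=0).round(1),cv2.minAreaRect(q[:,:2].astype(np.float32)))
E
```

```text
{'time_s': np.float64(6.867), 'tool_pos': array([468.087, 244.192, 323.908]), 'eef_rot': array([[-1.   , -0.017,  0.   ],
       [-0.017,  1.   ,  0.   ],
       [-0.   ,  0.   , -1.   ]]), 'force': array([-0.037, -0.223, -5.709]), 'ft_torque': array([-0.038,  0.062, -0.03 ]), 'finger_gap': np.float64(24.525), 'grip_force': np.float64(59.769)}
wrist bar 1174 [466.4 218.3 295.6] [[460.6 182.6 283.1]
 [472.  303.9 297.2]] -0.9890762847023548
wrist tray 1340 [[422.1 183.  196. ]
 [512.6 303.1 217.5]]
wrist hook 513 [[568.3 234.7 230.1]
 [599.7 247.9 262.7]] ((584.1600952148438, 241.3794708251953), (33.02009582519531, 13.347262382507324), 2.407482385635376)
scene bar 102 [470.1 271.3 296.5] [[464.8 184.5 283.7]
 [476.2 307.4 300.6]] -1.270979644528767
scene tray 416 [[420.4 185.4 196.1]
 [514.4 307.2 213.6]]
scene hook 118 [[570.8 237.6 228.7]
 [608.2 251.1 265.2]] ((589.0869140625, 244.06468200683594), (14.723005294799805, 39.940650939941406), 89.3123550415039)
top bar 25 [466.7 191.8 297.8] [[462.5 181.3 287.8]
 [473.5 215.6 303.9]] -1.5697924948548863
top tray 72 [[422.1 181.1 196. ]
 [510.3 245.5 216.6]]
top hook 50 [[569.2 235.7 228.7]
 [607.9 249.1 266. ]] ((588.5784301757812, 242.74537658691406), (39.411033630371094, 14.304865837097168), 2.0102944374084473)
```

View pics/wrist3.png

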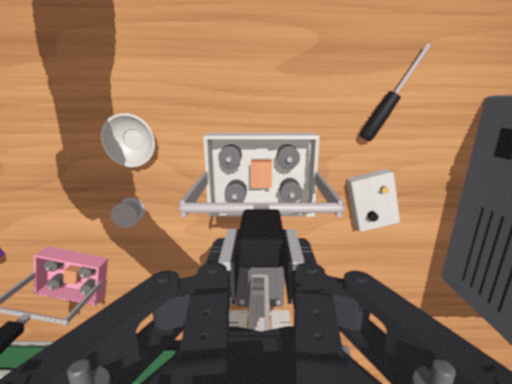

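The tray hangs level below the hand. The hook is seen at (260,300), just ahead. The bar needs about +118 mm in x and -1.5 mm in y.

Emit:
drive_tool(
  travel=[
    [-0.8,0,0],
    [-2.4,-0.1,0],
    [-4.4,-0.15,0],
    [-6.5,-0.2,0],
    [-8.5,-0.25,0],
    [-10.2,-0.3,0],
    [-11.4,-0.35,0],
    [-11.8,-0.35,0],
  ],
  angular=[
    [0,0,0],
    [0,0,0],
    [0,0,0],
    [0,0,0],
    [0,0,0],
    [0,0,0],
    [0,0,0],
    [0,0,0],
  ],
  fingers=[1.5,1.5,1.5,1.5,1.5,1.5,1.5,1.5],
)

```text
time_s: 7.68
tool_pos: [589.0, 239.4, 323.2]
eef_rot: [[-1.0, -0.013, 0.001], [-0.013, 1.0, -0.002], [-0.001, -0.002, -1.0]]
force: [1.1, -0.6, -5.6]
finger_gap: 24.3
grip_force: 59.8
```

```bash
python3 - <<'E'
from h import *
o=sensors.get_obs();t=o["tool_pos"];print(t,o["force"])
for n in("scene","top","wrist"):
    c=imaging.camera(n)
    if n=="scene":
        T=np.linalg.inv(c["world_from_camera"]);x=T[:3,:3]@(t-[0,0,50])+T[:3,3];u=c["mtx"]@x;u=(u/u[2]).astype(int);print(u)
        im=c["image"][u[1]-60:u[1]+60,u[0]-70:u[0]+70];cv2.imwrite("pics/s4.png",cv2.resize(im,None,fx=5,fy=5,interpolation=cv2.INTER_CUBIC)[:,:,::-1])
    p=pts(c).reshape(-1,3)
    q=p[(abs(p[:,0]-t[0])<40)&(abs(p[:,1]-t[1])<68)&(p[:,2]>t[2]-45)&(p[:,2]<t[2]-15)&(abs(p[:,1]-t[1])>28)]
    print(n,"bar",len(q),np.percentile(q,[3,50,97],axis=0).round(1).tolist())
    q=p[(p[:,0]>560)&(p[:,0]<615)&(abs(p[:,1]-245)<14)&(p[:,2]>252)&(p[:,2]<272)]
    if len(q)>4: print(n,"hook",len(q),np.percentile(q,[2,98],axis=0).round(1).tolist())
E
```

```text
[588.96891026 239.44341548 323.23122762] [ 1.10974778 -0.62287817 -5.55501384]
[342 179   1]
scene bar 109 [[584.0, 179.5, 281.2], [591.1, 270.0, 295.9], [596.6, 302.0, 299.1]]
scene hook 46 [[569.3, 237.9, 252.5], [603.1, 250.3, 265.8]]
top bar 25 [[581.6, 177.4, 290.7], [586.3, 187.7, 296.0], [592.6, 208.2, 301.1]]
wrist bar 1097 [[579.6, 178.6, 282.1], [585.3, 211.1, 294.9], [591.2, 300.3, 296.5]]
wrist hook 230 [[568.1, 235.2, 252.3], [595.1, 248.1, 263.1]]
```

View pics/s4.png

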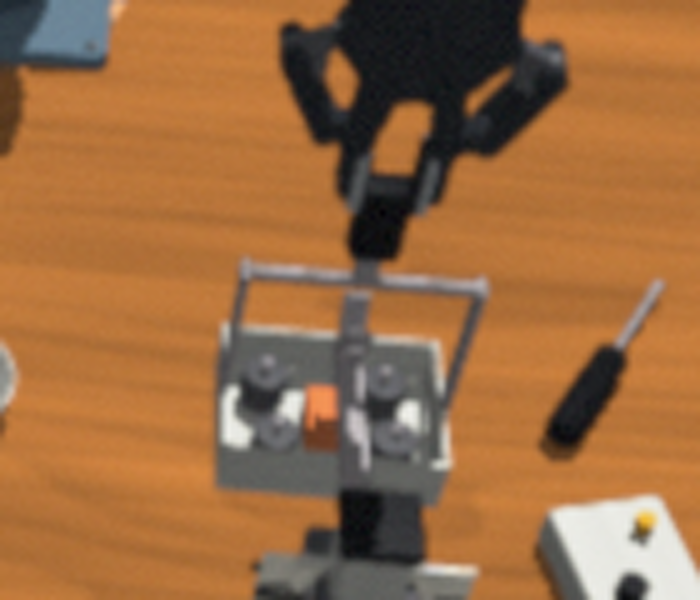

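The bar is over the hook, seen at about (355,290) in the crop, with the arm running between the legs. I'll let it settle, then check.

Emit:
drive_tool(
  travel=[
    [0,0,0.1],
    [0,0,0.3],
    [0,0,0.5],
    [0,0,0.7],
    [0,0,0.9],
    [0,0,1.0],
    [0,0,1.0],
    [0,0,1.0],
  ],
  angular=[
    [0,0,0],
    [0,0,0],
    [0,0,0],
    [0,0,0],
    [0,0,0],
    [0,0,0],
    [0,0,0],
    [0,0,0],
  ],
  fingers=[1.5,1.5,1.5,1.5,1.5,1.5,1.5,1.5],
)

```text
time_s: 8.5
tool_pos: [586.3, 241.6, 313.7]
eef_rot: [[-1.0, -0.016, -0.0], [-0.016, 1.0, -0.0], [0.0, -0.0, -1.0]]
force: [-0.2, 0.3, -5.9]
finger_gap: 24.3
grip_force: 59.7
```

```bash
cat > m.py <<'E'
from h import *
o=sensors.get_obs();t=o["tool_pos"];print(o["time_s"],t.round(1),o["force"].round(2),o["ft_torque"].round(3))
for n in("scene","wrist"):
    c=imaging.camera(n)
    p=pts(c).reshape(-1,3)
    q=p[(abs(p[:,0]-t[0])<40)&(abs(p[:,1]-t[1])<68)&(p[:,2]>t[2]-38)&(p[:,2]<t[2]-20)&(abs(p[:,1]-t[1])>28)]
    print(n,"bar",len(q),np.percentile(q,[3,50,97],axis=0).round(1).tolist())
    q=p[(p[:,0]>560)&(p[:,0]<582)&(abs(p[:,1]-245)<14)&(p[:,2]>t[2]-100)&(p[:,2]<t[2]-15)]
    if len(q)>4: print(n,"hook",len(q),np.percentile(q,[2,98],axis=0).round(1).tolist())
E
python3 m.py
```

```text
8.5 [586.3 241.6 313.7] [-0.21  0.26 -5.92] [-0.001 -0.039 -0.007]
scene bar 101 [[581.0, 182.1, 276.7], [587.5, 271.4, 286.5], [592.4, 304.6, 289.8]]
scene hook 40 [[570.7, 237.7, 242.8], [581.5, 253.3, 268.7]]
wrist bar 1028 [[579.9, 180.1, 280.0], [584.9, 212.7, 285.5], [590.6, 301.4, 287.1]]
wrist hook 179 [[568.3, 235.0, 245.7], [581.8, 248.3, 263.4]]
```

Aligned within about 1 mm. Lowering to just above the seat, then slowly.

Emit:
drive_tool(
  travel=[
    [0,0,0.3],
    [0,0,0.7],
    [0,0,1.2],
    [0,0,1.7],
    [0,0,2.2],
    [0,0,2.5],
    [0,0,2.7],
    [0,0,2.8],
  ],
  angular=[
    [0,0,0],
    [0,0,0],
    [0,0,0],
    [0,0,0],
    [0,0,0],
    [0,0,0],
    [0,0,0],
    [0,0,0],
  ],
  fingers=[1.5,1.5,1.5,1.5,1.5,1.5,1.5,1.5],
)

```text
time_s: 9.27
tool_pos: [586.2, 241.6, 285.2]
eef_rot: [[-1.0, -0.016, -0.0], [-0.016, 1.0, -0.0], [0.0, -0.0, -1.0]]
force: [0.1, -0.7, -5.8]
finger_gap: 24.5
grip_force: 59.7
```

Emit:
drive_tool(
  travel=[
    [0,0,0.1],
    [0,0,0.2],
    [0,0,0.3],
    [0,0,0.4],
    [0,0,0.5],
    [0,0,0.6],
    [0,0,0.7],
    [0,0,0.8],
  ],
  angular=[
    [0,0,0],
    [0,0,0],
    [0,0,0],
    [0,0,0],
    [0,0,0],
    [0,0,0],
    [0,0,0],
    [0,0,0],
  ],
  fingers=[1.5,1.5,1.5,1.5,1.5,1.5,1.5,1.5],
)

```text
time_s: 9.93
tool_pos: [586.3, 241.7, 277.7]
eef_rot: [[-1.0, -0.016, 0.0], [-0.016, 1.0, 0.0], [-0.0, 0.0, -1.0]]
force: [-0.1, -1.8, -4.7]
finger_gap: 24.3
grip_force: 59.8
```

Emit:
drive_tool(
  travel=[
    [0,0,0.1],
    [0,0,0.2],
    [0,0,0.3],
    [0,0,0.4],
    [0,0,0.5],
    [0,0,0.6],
    [0,0,0.7],
    [0,0,0.8],
  ],
  angular=[
    [0,0,0],
    [0,0,0],
    [0,0,0],
    [0,0,0],
    [0,0,0],
    [0,0,0],
    [0,0,0],
    [0,0,0],
  ],
  fingers=[1.5,1.5,1.5,1.5,1.5,1.5,1.5,1.5],
)

```text
time_s: 10.6
tool_pos: [586.3, 241.7, 269.7]
eef_rot: [[-1.0, -0.016, 0.0], [-0.016, 1.0, 0.0], [-0.0, 0.0, -1.0]]
force: [-0.2, -0.1, -3.8]
finger_gap: 24.3
grip_force: 59.8
```

Emit:
drive_tool(
  travel=[
    [0,0,0.2],
    [0,0,0.4],
    [0,0,0.6],
    [0,0,0.8],
    [0,0,1.0],
    [0,0,1.1],
    [0,0,1.2],
    [0,0,1.2],
  ],
  angular=[
    [0,0,0],
    [0,0,0],
    [0,0,0],
    [0,0,0],
    [0,0,0],
    [0,0,0],
    [0,0,0],
    [0,0,0],
  ],
  fingers=[1.5,1.5,1.5,1.5,1.5,1.5,1.5,1.5],
)

```text
time_s: 11.27
tool_pos: [586.1, 241.7, 257.5]
eef_rot: [[-1.0, -0.016, -0.0], [-0.016, 1.0, -0.0], [0.0, -0.0, -1.0]]
force: [-2.0, -0.6, -3.5]
finger_gap: 24.5
grip_force: 60.0
```

```bash
python3 m.py
```

```text
11.2667 [586.1 241.7 257.5] [-1.99 -0.62 -3.45] [-0.027  0.434  0.028]
scene bar 90 [[580.8, 182.0, 224.8], [587.0, 271.4, 230.1], [592.9, 304.2, 234.0]]
wrist bar 1121 [[579.5, 180.1, 223.4], [584.3, 212.8, 229.2], [590.2, 301.4, 231.0]]
wrist hook 282 [[568.0, 235.1, 223.9], [581.9, 256.8, 239.6]]
```

The hook sinks with the bar. A sideways force of -2 N says the bar rides the +x cheek, so I'll shift 1 mm toward -x.

Emit:
drive_tool(
  travel=[
    [0.05,0,0],
    [0.1,0,0],
    [0.1,0,0.1],
    [0.1,0,0.2],
    [0.1,0,0.3],
    [0.1,0,0.4],
    [0.1,0,0.4],
    [0.1,0,0.4],
  ],
  angular=[
    [0,0,0],
    [0,0,0],
    [0,0,0],
    [0,0,0],
    [0,0,0],
    [0,0,0],
    [0,0,0],
    [0,0,0],
  ],
  fingers=[1.5,1.5,1.5,1.5,1.5,1.5,1.5,1.5],
)

```text
time_s: 12.03
tool_pos: [585.4, 241.6, 253.7]
eef_rot: [[-1.0, -0.016, 0.0], [-0.016, 1.0, -0.0], [-0.0, -0.0, -1.0]]
force: [-0.9, 0.0, -2.0]
finger_gap: 24.2
grip_force: 60.1
```

```bash
python3 m.py
```

```text
12.0333 [585.4 241.6 253.7] [-0.89  0.   -2.03] [0.049 0.378 0.079]
scene bar 91 [[580.0, 182.2, 218.4], [586.2, 270.3, 227.0], [591.9, 304.8, 230.2]]
wrist bar 1114 [[578.5, 180.2, 220.2], [583.4, 212.9, 225.3], [589.3, 301.4, 227.0]]
wrist hook 394 [[568.1, 233.3, 203.9], [581.8, 257.3, 237.3]]
```

Emit:
drive_tool(
  travel=[
    [0.05,0,0],
    [0.1,0,0],
    [0.1,0,0.1],
    [0.1,0,0.2],
    [0.1,0,0.3],
    [0.1,0,0.4],
    [0.1,0,0.4],
    [0.1,0,0.4],
  ],
  angular=[
    [0,0,0],
    [0,0,0],
    [0,0,0],
    [0,0,0],
    [0,0,0],
    [0,0,0],
    [0,0,0],
    [0,0,0],
  ],
  fingers=[1.5,1.5,1.5,1.5,1.5,1.5,1.5,1.5],
)

```text
time_s: 12.8
tool_pos: [584.7, 241.6, 249.8]
eef_rot: [[-1.0, -0.016, 0.001], [-0.016, 1.0, 0.0], [-0.001, 0.0, -1.0]]
force: [1.2, 0.2, -3.2]
finger_gap: 24.7
grip_force: 60.2
```

```bash
python3 m.py
```

```text
12.8 [584.7 241.6 249.8] [ 1.16  0.22 -3.18] [ 0.055 -0.317 -0.015]
scene bar 87 [[580.5, 182.5, 217.9], [586.4, 271.8, 223.2], [592.2, 304.2, 226.7]]
wrist bar 1040 [[578.2, 180.0, 215.8], [583.2, 212.8, 221.5], [589.6, 301.4, 223.1]]
wrist hook 391 [[568.0, 233.2, 200.8], [581.8, 257.4, 233.4]]
```

Emit:
drive_tool(
  travel=[
    [0,0,0],
    [0,0,0],
    [0,0,0],
    [0,0,0],
    [0,0,0],
    [0,0,0],
    [0,0,0],
    [0,0,0],
  ],
  angular=[
    [0,0,0],
    [0,0,0],
    [0,0,0],
    [0,0,0],
    [0,0,0],
    [0,0,0],
    [0,0,0],
    [0,0,0],
  ],
  fingers=[1.5,1.5,1.5,1.5,1.5,1.5,1.5,1.5],
)

```text
time_s: 13.57
tool_pos: [584.4, 241.6, 249.7]
eef_rot: [[-1.0, -0.016, 0.0], [-0.016, 1.0, 0.0], [-0.0, -0.0, -1.0]]
force: [1.9, -0.3, -2.2]
finger_gap: 24.5
grip_force: 60.2
```

```bash
python3 m.py
```

```text
13.5667 [584.4 241.6 249.7] [ 1.94 -0.29 -2.21] [ 0.101 -0.494 -0.014]
scene bar 88 [[580.0, 182.0, 216.8], [586.2, 270.7, 222.9], [591.1, 304.0, 226.6]]
wrist bar 1117 [[578.3, 179.9, 215.6], [583.3, 212.7, 221.3], [589.3, 301.4, 223.0]]
wrist hook 390 [[567.8, 232.7, 199.7], [581.8, 257.2, 233.1]]
```

Zero sideways force lies at x ≈ 585.0. Shifting back 0.5 mm and easing more weight on.

Emit:
drive_tool(
  travel=[
    [-0.05,0,0.05],
    [-0.05,0,0.15],
    [-0.05,0,0.25],
    [-0.05,0,0.4],
    [-0.05,0,0.55],
    [-0.05,0,0.7],
    [-0.05,0,0.8],
    [-0.05,0,0.8],
  ],
  angular=[
    [0,0,0],
    [0,0,0],
    [0,0,0],
    [0,0,0],
    [0,0,0],
    [0,0,0],
    [0,0,0],
    [0,0,0],
  ],
  fingers=[1.5,1.5,1.5,1.5,1.5,1.5,1.5,1.5],
)

```text
time_s: 14.33
tool_pos: [584.7, 241.6, 241.4]
eef_rot: [[-1.0, -0.016, -0.0], [-0.016, 1.0, -0.0], [0.0, -0.0, -1.0]]
force: [1.2, -0.2, -1.3]
finger_gap: 24.0
grip_force: 60.3
```

Emit:
drive_tool(
  travel=[
    [0,0,0.1],
    [0,0,0.2],
    [0,0,0.3],
    [0,0,0.4],
    [0,0,0.5],
    [0,0,0.6],
    [0,0,0.7],
    [0,0,0.7],
  ],
  angular=[
    [0,0,0],
    [0,0,0],
    [0,0,0],
    [0,0,0],
    [0,0,0],
    [0,0,0],
    [0,0,0],
    [0,0,0],
  ],
  fingers=[1.5,1.5,1.5,1.5,1.5,1.5,1.5,1.5],
)

```text
time_s: 15.0
tool_pos: [584.8, 241.6, 234.5]
eef_rot: [[-1.0, -0.016, -0.0], [-0.016, 1.0, -0.0], [0.0, -0.0, -1.0]]
force: [0.9, 1.2, 0.0]
finger_gap: 24.2
grip_force: 60.3
```

```bash
python3 m.py
```

```text
15.0 [584.8 241.6 234.5] [0.85 1.2  0.03] [ 0.073 -0.131  0.022]
scene bar 89 [[579.7, 182.3, 200.0], [586.1, 271.5, 208.1], [591.3, 304.4, 211.4]]
wrist bar 1033 [[578.2, 180.0, 200.8], [583.2, 212.8, 206.3], [589.2, 301.5, 207.9]]
wrist hook 387 [[568.2, 233.4, 185.7], [581.9, 257.1, 218.1]]
```

Emit:
drive_tool(
  travel=[
    [0,0,0],
    [0,0,0],
    [0,0,0],
    [0,0,0],
    [0,0,0],
    [0,0,0],
    [0,0,0],
    [0,0,0],
  ],
  angular=[
    [0,0,0],
    [0,0,0],
    [0,0,0],
    [0,0,0],
    [0,0,0],
    [0,0,0],
    [0,0,0],
    [0,0,0],
  ],
  fingers=[1.5,1.5,1.5,1.5,1.5,1.5,1.5,1.5],
)

```text
time_s: 15.77
tool_pos: [584.8, 241.6, 234.7]
eef_rot: [[-1.0, -0.016, 0.0], [-0.016, 1.0, 0.0], [-0.0, 0.0, -1.0]]
force: [0.8, 0.4, -0.1]
finger_gap: 24.6
grip_force: 60.3
```

```bash
python3 - <<'E'
from h import *
F=[];M=[]
for i in range(10):
    imaging.camera("wrist");o=sensors.get_obs();F.append(o["force"]);M.append(o["ft_torque"])
print(np.mean(F,0).round(2),np.std(F,0).round(2),np.mean(M,0).round(3),o["tool_pos"],o["time_s"])
E
```

```text
[ 0.3   0.42 -0.37] [0.49 0.49 0.37] [ 0.055 -0.112  0.011] [584.82984967 241.60896856 234.70663047] 16.2667
```

Emit:
drive_tool(
  travel=[
    [-0.01,0,0.05],
    [-0.01,0,0.1],
    [-0.01,0,0.15],
    [-0.01,0,0.2],
    [-0.01,0,0.25],
    [-0.01,0,0.3],
    [-0.01,0,0.3],
    [-0.01,0,0.3],
  ],
  angular=[
    [0,0,0],
    [0,0,0],
    [0,0,0],
    [0,0,0],
    [0,0,0],
    [0,0,0],
    [0,0,0],
    [0,0,0],
  ],
  fingers=[1.5,1.5,1.5,1.5,1.5,1.5,1.5,1.5],
)

```text
time_s: 16.93
tool_pos: [584.9, 241.6, 231.7]
eef_rot: [[-1.0, -0.016, -0.0], [-0.016, 1.0, -0.0], [0.0, -0.0, -1.0]]
force: [0.2, 0.0, 0.2]
finger_gap: 24.4
grip_force: 60.4
```

```bash
cat > f.py <<'E'
from h import *
F=[];M=[]
for i in range(25):
    imaging.camera("wrist");o=sensors.get_obs();F.append(o["force"]);M.append(o["ft_torque"])
print(np.mean(F,0).round(2),np.std(F,0).round(2),np.mean(M,0).round(3),o["tool_pos"],o["time_s"])
E
python3 f.py; python3 m.py
```

```text
[ 0.16  0.31 -0.04] [0.4  0.34 0.47] [ 0.073 -0.025 -0.006] [584.87386887 241.62819326 231.67178439] 18.1833
18.1833 [584.9 241.6 231.7] [-0.08  0.62 -0.35] [ 0.037 -0.016 -0.022]
scene bar 88 [[579.7, 182.5, 197.5], [586.0, 270.7, 204.7], [591.8, 304.7, 208.3]]
wrist bar 1031 [[578.3, 180.0, 197.8], [583.3, 212.8, 203.5], [589.1, 301.3, 205.1]]
wrist hook 374 [[568.2, 233.8, 183.2], [581.8, 257.1, 215.2]]
```

Balanced: residual -0.04 N vertical, about 0 sideways. Releasing.

Emit:
drive_tool(
  travel=[
    [0,0,0],
    [0,0,0],
    [0,0,0],
    [0,0,0],
    [0,0,0],
    [0,0,0],
    [0,0,0],
    [0,0,0],
  ],
  angular=[
    [0,0,0],
    [0,0,0],
    [0,0,0],
    [0,0,0],
    [0,0,0],
    [0,0,0],
    [0,0,0],
    [0,0,0],
  ],
  fingers=[2.5,2.6,2.7,2.9,3.2,3.6,4.0,4.5],
)

```text
time_s: 18.95
tool_pos: [584.9, 241.6, 231.7]
eef_rot: [[-1.0, -0.016, 0.0], [-0.016, 1.0, -0.0], [-0.0, -0.0, -1.0]]
force: [-0.0, -0.8, 0.0]
finger_gap: 44.9
grip_force: 0.0
```

```bash
python3 m.py; python3 - <<'E'
from h import *
for n in ("wrist","scene"):
    c=imaging.camera(n)["image"]
    if n=="scene": c=cv2.resize(c[110:260,260:440],None,fx=3.6,fy=3.6)
    cv2.imwrite(f"pics/{n}5.png",c[:,:,::-1])
E
```

```text
18.95 [584.9 241.6 231.7] [-0.03 -0.83  0.03] [0.02  0.035 0.033]
scene bar 85 [[579.4, 182.6, 197.0], [586.1, 272.0, 204.7], [591.7, 304.3, 207.4]]
wrist bar 1112 [[578.6, 180.1, 197.7], [583.4, 212.9, 202.5], [589.2, 301.5, 204.2]]
wrist hook 373 [[567.9, 232.7, 198.6], [581.8, 257.3, 214.5]]
```

View pics/wrist5.png

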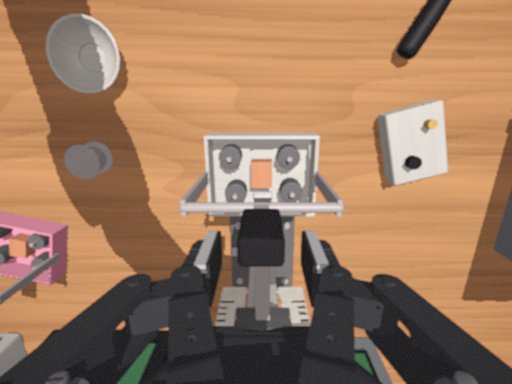

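The fingers are clear on both sides of the grip, at (205,255) and (320,255). The tray hangs level with under 1 mm of pointer change. Backing straight up.

Emit:
drive_tool(
  travel=[
    [0,0,-0.2],
    [0,0,-0.8],
    [0,0,-1.8],
    [0,0,-3.2],
    [0,0,-5],
    [0,0,-7],
    [0,0,-9],
    [0,0,-11],
  ],
  angular=[
    [0,0,0],
    [0,0,0],
    [0,0,0],
    [0,0,0],
    [0,0,0],
    [0,0,0],
    [0,0,0],
    [0,0,0],
  ],
  fingers=[4.8,5,5,5,5,5,5,5],
)

```text
time_s: 19.82
tool_pos: [585.0, 241.6, 343.9]
eef_rot: [[-1.0, -0.016, 0.001], [-0.016, 1.0, 0.001], [-0.001, 0.0, -1.0]]
force: [0.2, -0.1, 0.9]
finger_gap: 50.0
grip_force: 0.0
```

Emit:
drive_tool(
  travel=[
    [0,0,-1],
    [0,0,-2],
    [0,0,-2.5],
    [0,0,-3],
    [0,0,-3],
    [0,0,-3],
    [0,0,-3],
    [0,0,-3],
  ],
  angular=[
    [0,0,0],
    [0,0,0],
    [0,0,0],
    [0,0,0],
    [0,0,0],
    [0,0,0],
    [0,0,0],
    [0,0,0],
  ],
  fingers=[5,5,5,5,5,5,5,5],
)

```text
time_s: 20.48
tool_pos: [584.6, 241.5, 370.8]
eef_rot: [[-1.0, -0.016, -0.001], [-0.016, 1.0, -0.001], [0.001, -0.001, -1.0]]
force: [-0.6, 0.5, -0.1]
finger_gap: 50.0
grip_force: 0.0
```

```bash
python3 - <<'E'
from h import *
for i in range(3):
    for k in range(4): c=imaging.camera("wrist")
    p=pts(c).reshape(-1,3)
    q=p[(abs(p[:,0]-585)<25)&(abs(p[:,1]-241)<70)&(abs(p[:,1]-241)>28)&(p[:,2]>190)&(p[:,2]<215)]
    print(sensors.get_obs()["time_s"],len(q),np.percentile(q,[3,50,97],axis=0).round(1).tolist())
c=imaging.camera("scene")["image"]
cv2.imwrite("pics/s6.png",c[:,:,::-1])
E
```

```text
20.6833 385 [[578.6, 179.5, 196.5], [583.7, 212.2, 202.8], [589.5, 301.4, 204.6]]
20.8833 385 [[578.5, 179.5, 197.0], [583.9, 212.2, 202.7], [589.8, 301.3, 204.7]]
21.0833 385 [[578.7, 179.6, 197.7], [583.9, 212.2, 202.8], [589.9, 301.2, 204.5]]
```

View pics/s6.png

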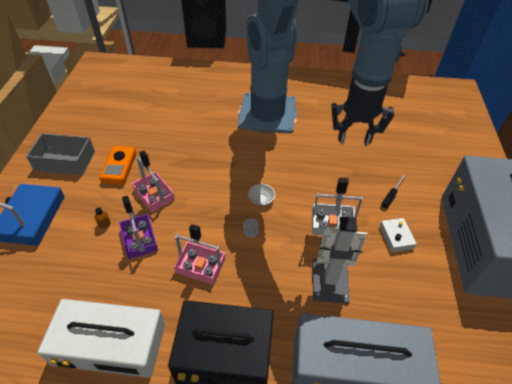

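The tray hangs free and still on the hook at (335,215), the hand is well clear at (362,115), and nothing else has moved.

```bash
python3 -c "
from rig import bot
print(bot.job_done())"
```

```text
the job is handed in; nothing more can be done
None
```

The tray of motors hangs free and still on the scale hook: I let go with about 0.04 N left on the hand, the pointer moved under 1 mm at release, nothing else on the bench was disturbed, and the job was handed in at about 21 s.

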